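# Fit the cover on the dish holder's two pins

## Task

The aluminium cover of the blue dish holder is parked under the white hood, where only its red tab can be reached. Draw it out until it lies wholly out from under the hood, flat on the bench, and let go of it; then take it by its black handle and lower it level over both steel pins until it sits flush on the holder. Keep hold of it until the pins are well into its holes, do not drop it on, and leave the stapler, note pad and timer where they are.

Things in the scene. Friction and masses are not known exactly. Their poses are not given: they have to be found in the camera images.
- cover: Loose aluminium cover plate, 140 x 66 x 12 mm (x, y, z), about 0.3 kg, at first flat on the bench under the hood. Origin: centre of its underside, z up. Two round through holes, 15 mm in diameter, on the centre line at x = -54 and +54 mm. A red pull tab continues the plate at its -x end and sticks out of the hood; a black handle stands on its middle.
- cover_centre (a point): Centre of the cover plate, half-way up its thickness (6 mm above the underside); axes as the cover.
- cover_tab (a point): Middle of the flat red tab, which is 30 mm wide (y), 12 mm thick and reaches from cover x = -70 to -99 mm. The point is at x = -85 mm, half-way up (6 mm above the underside); axes as the cover. Grip across y.
- cover_grip (a point): Point in the middle of the black handle, a block 50 mm long (x), 18 mm wide (y) and 32 mm tall, from 12 to 44 mm above the cover's underside. The point is 30 mm above the underside, over its centre; axes as the cover. Grip across y.
- cover_handle: The black handle block, rigidly part of the cover; origin at the centre of its foot on the plate's top, axes as the cover.
- dish_base: Blue dish holder, fixed: block 150 x 84 x 24 mm (x, y, z), a dish sunk in its top; origin: centre of its underside. Two upright steel pins, 12 mm in diameter, on its centre line at x = -54 and +54 mm, tips 22 mm above the block's top, last 7 mm tapered to 5 mm. The cover fits either way round, x axes parallel, its underside then flush on the block's top, 24 mm above the bench.
- hood: White sheet-metal hood fixed to the bench, open only on its -x side. Origin on the bench; roof from x = -50 to +66 mm, 84 mm wide (y), 50 to 54 mm above the bench; 78 mm clear between its sides. The cover is parked with its centre near x = -12 mm, axes nearly parallel, and slides out on the bench towards -x; it is clear of the roof with its centre beyond x = -120 mm.
- stapler: Red and black stapler, 138 x 34 x 47 mm, loose bystander; origin at the centre of its underside.
- note_pad: Yellow note pad, 76 x 76 x 16 mm, loose bystander; origin at the centre of its underside.
- lab_timer: White bench timer, 70 x 62 x 19 mm, loose bystander; origin at the centre of its underside.

How it is judged:
By the outcome, as a careful person would: the job done as asked, in the order asked, and still so for the second after the job is handed in, with the robot touching nothing.
It also fails if it takes over 58 s, if anything falls off the work surface, if the arm or the gripper's body presses on something with over 40 N, if the wrist force passes 120 N, or if a joint passes its speed limit or range.

## Robot

A 6-joint arm with a two-finger parallel gripper is mounted at the origin on the work surface; the furniture and walls round the work are solid. World frame = base frame: x ahead of the robot, y to its left, z up, the work surface at z = 0. Lengths are in mm, angles in rad, forces in N, time in s.
With the tool pointing down it reaches from about 350 to 725 mm from the base axis. Payload 6 kg.
Tool frame: the origin (TCP) lies midway between the tips of the shut fingers; the grasp point (between the pads) lies 19 mm behind it (robot.hold_point_z is the distance from the TCP to the grasp point, in mm); z points along the fingers, x is the direction in which the jaws open and shut, and the axes are right-handed (so a half turn about z gives the same grasp; the last joint's range is limited). The gripper opens to 85 mm and grips with 20 to 120 N. Pads are 22 mm wide; open, the fingers measure 114 mm over their backs; the gripper's body (76 mm by 85 mm) begins 54 mm behind the grasp point. The pads swing forward as they close: fully open they stand 13 mm farther back than shut.
Start: joints at [-0.981, 0.04, 0.085, 0, -1.615, -0.334], TCP at [151.822, -580.451, 231.261] pointing down, gripper open.
Joint ranges: [-2.56, 2.56], [-1.29, 2.01], [-1.08, 1.49], [-3.29, 1.98], [-2.81, -0.18], [-2.99, 2.99]. Speed limits (rad/s): [2.57, 2.57, 3.01, 3.14, 3.14, 3.14].

## Interface

Orientations are given as a unit quaternion [x, y, z, w].
In Python, from station import robot, eyes, sign_off gives the robot as it stands.
- The arm moves only by the shell command python3 -m handwheel 'ROWS' [FORCE]. ROWS is JSON, a list of rows, each an object of numbers: "gripper": the opening in per cent of the stroke, from 0 (shut) to 100 (fully open); "x", "y", "z": the shift along the tool's x, y, z scaled (see below); "twist": the turn about the tool's z scaled (see below). A call has 1 to 20 rows; each row shifts and turns the commanded pose from where the row before left it, along the tool's axes as they then stand; what a row does not reach is not made up. The controller multiplies each number of a shift by 20 mm and each number of a turn by 5 degrees. A row lasts 1/10 s, in which the tool goes at most 50 mm and 8.59 degrees, less where a joint would pass 70% of its speed; a pose out of reach is approached as far as the arm can. A call with a number of a shift or a turn outside -1 to 1 is refused whole. A call with a gripper value outside its range is refused whole. The fingers move at their own pace and stop on an object; FORCE is the grip in N (left out, the last holds). Time passes only in rows, so rows that do not move let the fingers close. It gives the time, the measured TCP pose, the force and the opening at its end, in the units of the state.
- robot.state(): the state, without advancing time (a new reading comes with each control period).
- eyes.snapshot(name): name is "scene" or "top" or "wrist"; returns a dict with "frame" (384x512x3 uint8, red, green, blue), "vertical_fov" (degrees; the focal length in pixels is half the picture's height over the tangent of half this angle, whatever the lens; pixels are square), "cx", "cy" (the principal point, pixels), "xyz" and "orientation" of the camera in the world. Camera axes: x right, y down, z forward; pixel columns grow to the right and rows downward; lengths in mm; the calibration is good to about 2 mm. A picture is of the moment at which its call begins. There is no depth.
- sign_off(): hands the job in, once; it reports no verdict.
The state is a dict: "time": time; "qpos": joint angles; "dq": joint speeds; "joint_efforts": joint torques, N m; "tool_pos": TCP position; "orientation": TCP orientation; "ft_force": force on the tool from outside, world axes, zero at the start; "moment": the same for the moment, N m; "grip_width": finger opening in mm.
Only numpy, scipy, OpenCV 4.12 (cv2) and the standard library are available. Lean on these libraries where they do the work, as an engineer would, in place of code of your own. Each camera call takes 0.05 s, during which the arm holds its last target.

## Working session

There is one attempt and no reset: what is moved stays moved. The work goes in short steps, Python scripts to look and compute and a shell command to move; the robot and the scene stay as the last step left them, time stands still between calls to the robot, and variables do not carry over. Pictures are saved under pics/ and viewed, and the job is handed in when it is done.

```bash
mkdir -p pics; ls
cat > h.py <<'E'
from station import robot, eyes
import numpy as np, cv2
from scipy.spatial.transform import Rotation as R
def snap(n,f):
    s=eyes.snapshot(n); cv2.imwrite('pics/'+f,s['frame'][:,:,::-1]); np.save('pics/'+f+'.npy',s,allow_pickle=True); return s
def load(f): return np.load('pics/'+f+'.npy',allow_pickle=True).item()
def ray(s,u,v):
    f=s['frame'].shape[0]/2/np.tan(np.radians(s['vertical_fov'])/2)
    d=np.array([(u-s['cx'])/f,(v-s['cy'])/f,1.]); return np.array(s['xyz'],float),R.from_quat(s['orientation']).apply(d)
def onplane(s,u,v,z):
    o,d=ray(s,u,v); return o+d*(z-o[2])/d[2]
def proj(s,p):
    f=s['frame'].shape[0]/2/np.tan(np.radians(s['vertical_fov'])/2)
    c=R.from_quat(s['orientation']).inv().apply(np.array(p,float)-np.array(s['xyz'])); return np.array([s['cx']+f*c[0]/c[2],s['cy']+f*c[1]/c[2]])
E
python3 - <<'E'
from h import *
for n in ['scene','top','wrist']:
    s=snap(n,n+'0.png'); print(n,s['xyz'],s['orientation'],s['vertical_fov'],s['cx'],s['cy'])
print(robot.state(),robot.hold_point_z)
E
```

```text
pics
scene [637.10717812 615.03198908 772.8860159 ] [ 0.08902147  0.93577852 -0.3393721  -0.03493298] 52.55678743674024 260.8409230517404 194.37987363184016
top [ 394.75145178   34.68347408 1102.6490161 ] [-0.70046759  0.7104712  -0.04502552  0.05048296] 51.44204936290691 254.5003629724204 195.17450016910993
wrist [  80.72231884 -598.79648755  372.5229437 ] [0.60464278 0.78297409 0.11629697 0.08850813] 64.1090595253062 261.0358500500615 188.48046366074166
{'time': 0.15, 'qpos': array([-9.81326262e-01,  4.06988846e-02,  8.40279809e-02, -3.22750591e-04,
       -1.61552091e+00, -3.33713266e-01]), 'dq': array([-0.00115038, -0.00118916,  0.00424022,  0.00223446,  0.00142425,
       -0.00062394]), 'joint_efforts': array([-2.23421725e-03, -3.68617880e+01,  3.47690606e+01,  6.93615630e+00,
       -4.42035904e-03, -8.79813769e-06]), 'tool_pos': array([ 151.7799841 , -580.21427406,  230.49003204]), 'orientation': array([ 6.11149823e-01,  7.91514612e-01,  3.74846347e-04, -6.10184794e-04]), 'ft_force': array([0.23990651, 0.40496171, 0.09155388]), 'moment': array([-0.00257129, -0.00287164, -0.02438276]), 'grip_width': 85.23455167307914} 18.700000000000003
```

View pics/top0.png

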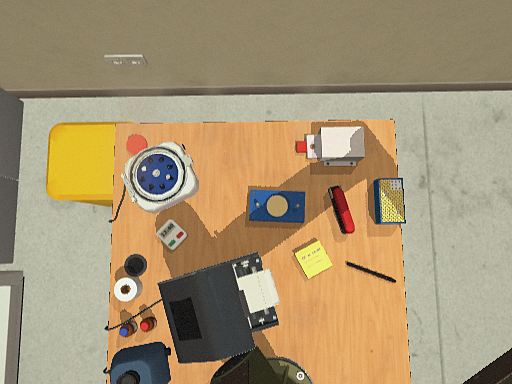

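View pics/scene0.png

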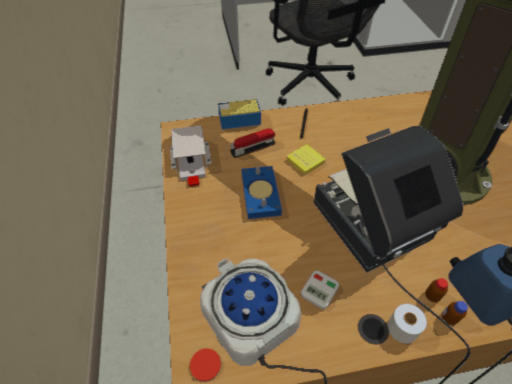

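View pics/wrist0.png

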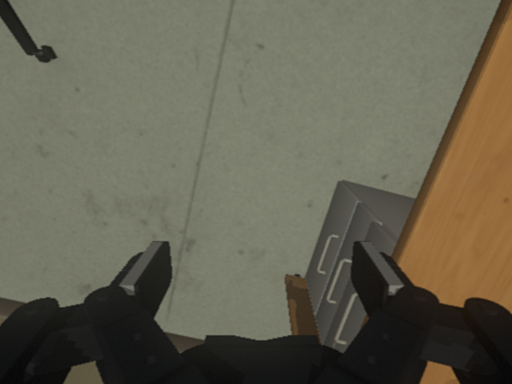

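The top view shows the red tab near (301,146), the hood at (340,145), the holder at (276,206), the stapler at (342,209), the pad at (314,258) and the timer at (171,234). The hood opens to the left of the picture, which is world +y.

Run:
```python
from h import *
s=load('top0.png')
f=s['frame'][:,:,::-1]
c=f[110:280,230:390]; cv2.imwrite('pics/topcrop0.png',cv2.resize(c,None,fx=4.6,fy=3.5*1.0 and 3.5,interpolation=cv2.INTER_CUBIC) if 0 else cv2.resize(c,None,fx=3.5,fy=3.5,interpolation=cv2.INTER_CUBIC))
hsv=cv2.cvtColor(f,cv2.COLOR_BGR2HSV)
def rect(m,z,roi):
    M=np.zeros(m.shape,np.uint8); x0,y0,x1,y1=roi; M[y0:y1,x0:x1]=m[y0:y1,x0:x1]
    cs,_=cv2.findContours(M,cv2.RETR_EXTERNAL,cv2.CHAIN_APPROX_NONE); k=max(cs,key=cv2.contourArea)
    pts=np.array([onplane(s,*p[0],z)[:2] for p in k],np.float32)
    r=cv2.minAreaRect(pts); print(cv2.contourArea(k),np.round(r[0],1),np.round(r[1],1),round(r[2],2),cv2.boundingRect(k)); 
    print(np.round(cv2.boxPoints(r),1).tolist()); return k
red=((hsv[:,:,0]<8)|(hsv[:,:,0]>172))&(hsv[:,:,1]>150)&(hsv[:,:,2]>70)
blue=(hsv[:,:,0]>95)&(hsv[:,:,0]<125)&(hsv[:,:,1]>120)
print('tab');rect(red.astype(np.uint8),12,(285,130,320,160))
print('base');rect(blue.astype(np.uint8),24,(235,170,320,240))
white=(hsv[:,:,1]<40)&(hsv[:,:,2]>150)
print('hood');rect(white.astype(np.uint8),54,(310,115,375,165))
s1=load('scene0.png');f1=s1['frame'][:,:,::-1]; cv2.imwrite('pics/scenecrop0.png',cv2.resize(f1[100:230,150:300],None,fx=4,fy=4,interpolation=cv2.INTER_CUBIC))
```

```text
tab
82.0 [677.6 -91.6] [25.3 29.1] 88.4 (297, 142, 10, 11)
[[662.7000122070312, -103.80000305175781], [691.7999877929688, -104.5999984741211], [692.5, -79.4000015258789], [663.4000244140625, -78.5999984741211]]
base
1571.0 [512.2 -18.1] [149.2  82.9] 86.92 (249, 190, 56, 32)
[[466.79998779296875, -90.4000015258789], [549.5999755859375, -94.80000305175781], [557.5999755859375, 54.099998474121094], [474.79998779296875, 58.599998474121094]]
hood
1144.5 [ 679.  -197.2] [115.1  83.2] 89.1 (321, 127, 44, 31)
[[636.5, -254.10000610351562], [719.7000122070312, -255.39999389648438], [721.5, -140.3000030517578], [638.2999877929688, -139.0]]
```

View pics/topcrop0.png

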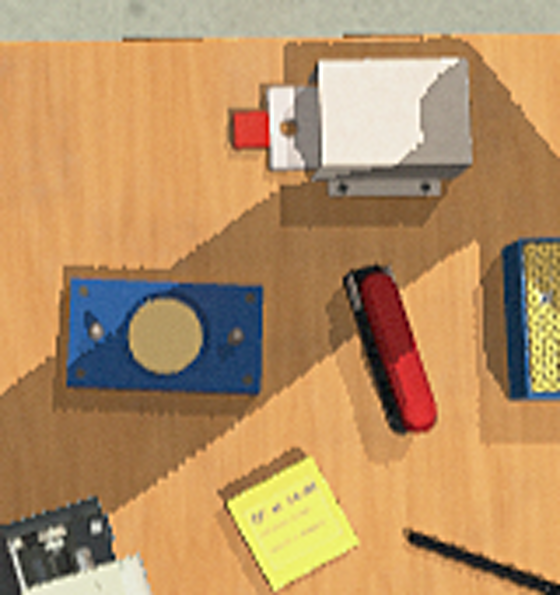

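View pics/scenecrop0.png

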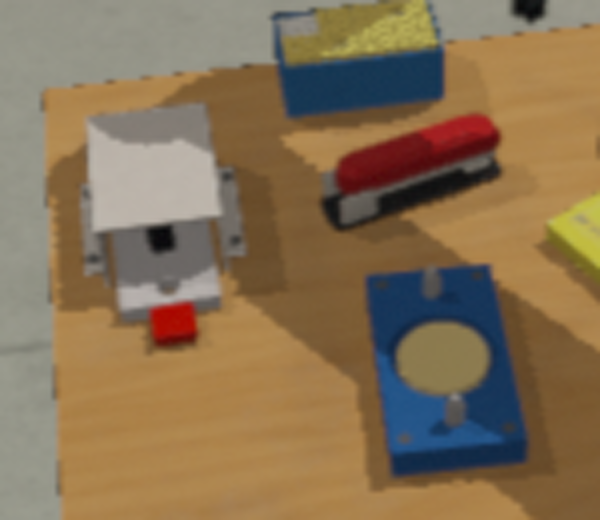

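```bash
python3 -m handwheel '[{"twist":-1},{"twist":-1},{"twist":-1},{"twist":-1},{"twist":-1},{"twist":-1},{"twist":-1},{"twist":-1},{"twist":-1},{"twist":-1},{"twist":-1},{"twist":-1},{"twist":-1},{"twist":-1},{"twist":-0.82},{}]'
cat >> h.py <<'E'
def ang():
    r=R.from_quat(robot.state()['orientation']).as_matrix(); return np.degrees(np.arctan2(r[1,0],r[0,0]))
def go(x,y,z,a=None):
    st=robot.state(); r=R.from_quat(st['orientation']).as_matrix()
    d=r.T@(np.array([x,y,z])-st['tool_pos']); print('yaw',ang().round(2),'tilt',np.round(r[:,2],4),'tool mm',d.round(1),'units',(d/20).round(2))
    if a is not None: print('twist units',round((-(a-ang()+90)%180*1-90)/5 if 0 else -(((a-ang()+90)%180)-90)/5,3))
E
python3 - <<'E'
from h import *
s=load('top0.png')
print('hole',onplane(s,312.6,146.3,12),'tab',onplane(s,301.7,146.8,12))
go(678,-88,120,178.8)
E
```

```text
hole [ 679.06792507 -122.72235063   12.        ] tab [678.11368935 -92.14173502  12.        ]
yaw 104.65 tilt [-5.0e-04  1.3e-03 -1.0e+00] tool mm [342.9 633.6 110.9] units [17.15 31.68  5.54]
twist units -14.829schema error: expected keys gripper, x, y, z, twist
```

```bash
python3 -m handwheel '[{"gripper":100,"x":0,"y":0,"z":0,"twist":-1},{"gripper":100,"x":0,"y":0,"z":0,"twist":-1},{"gripper":100,"x":0,"y":0,"z":0,"twist":-1},{"gripper":100,"x":0,"y":0,"z":0,"twist":-1},{"gripper":100,"x":0,"y":0,"z":0,"twist":-1},{"gripper":100,"x":0,"y":0,"z":0,"twist":-1},{"gripper":100,"x":0,"y":0,"z":0,"twist":-1},{"gripper":100,"x":0,"y":0,"z":0,"twist":-1},{"gripper":100,"x":0,"y":0,"z":0,"twist":-1},{"gripper":100,"x":0,"y":0,"z":0,"twist":-1},{"gripper":100,"x":0,"y":0,"z":0,"twist":-1},{"gripper":100,"x":0,"y":0,"z":0,"twist":-1},{"gripper":100,"x":0,"y":0,"z":0,"twist":-1},{"gripper":100,"x":0,"y":0,"z":0,"twist":-1},{"gripper":100,"x":0,"y":0,"z":0,"twist":-0.83},{"gripper":100,"x":0,"y":0,"z":0,"twist":0}]'
python3 - <<'E'
from h import *
go(678,-88,120,178.8)
E
```

```text
time: 1.75
tool_pos: [151.8, -580.3, 230.9]
orientation: [0.01, 1.0, 0.0, -0.0]
ft_force: [-0.8, -0.4, 0.4]
grip_width: 85.1
yaw 178.84 tilt [-3.e-04  7.e-04 -1.e+00] tool mm [-516.2  502.8  111.1] units [-25.81  25.14   5.55]
twist units 0.008
```

```bash
python3 -m handwheel '[{"gripper":60,"x":-1,"y":0.97,"z":0,"twist":0},{"gripper":60,"x":-1,"y":0.97,"z":0,"twist":0},{"gripper":60,"x":-1,"y":0.97,"z":0,"twist":0},{"gripper":60,"x":-1,"y":0.97,"z":0,"twist":0},{"gripper":60,"x":-1,"y":0.97,"z":0,"twist":0},{"gripper":60,"x":-1,"y":0.97,"z":0,"twist":0},{"gripper":60,"x":-1,"y":0.97,"z":0,"twist":0},{"gripper":60,"x":-1,"y":0.97,"z":0,"twist":0},{"gripper":60,"x":-1,"y":0.97,"z":0,"twist":0},{"gripper":60,"x":-1,"y":0.97,"z":0,"twist":0},{"gripper":60,"x":-1,"y":0.97,"z":0,"twist":0},{"gripper":60,"x":-1,"y":0.97,"z":0,"twist":0},{"gripper":60,"x":-1,"y":0.97,"z":0,"twist":0},{"gripper":60,"x":-1,"y":0.97,"z":0,"twist":0},{"gripper":60,"x":-1,"y":0.97,"z":0,"twist":0},{"gripper":60,"x":-1,"y":0.97,"z":0.2,"twist":0},{"gripper":60,"x":-1,"y":0.97,"z":0.4,"twist":0},{"gripper":60,"x":-1,"y":0.97,"z":0.4,"twist":0},{"gripper":60,"x":-1,"y":0.97,"z":0.4,"twist":0},{"gripper":60,"x":-1,"y":0.97,"z":0.4,"twist":0}]'
python3 - <<'E'
from h import *
go(678,-88,120,178.8)
E
```

```text
time: 3.75
tool_pos: [560.5, -199.9, 194.8]
orientation: [0.012, 1.0, 0.0, -0.0]
ft_force: [-0.2, -0.7, 0.0]
grip_width: 51.6
yaw 178.68 tilt [-2.e-04  2.e-04 -1.e+00] tool mm [-114.9  114.6   74.8] units [-5.75  5.73  3.74]
twist units -0.024
```

```bash
python3 -m handwheel '[{"gripper":60,"x":-1,"y":1,"z":0.6,"twist":0},{"gripper":60,"x":-1,"y":1,"z":0.6,"twist":0},{"gripper":60,"x":-1,"y":1,"z":0.6,"twist":0},{"gripper":60,"x":-1,"y":1,"z":0.6,"twist":0},{"gripper":60,"x":-1,"y":1,"z":0.6,"twist":0},{"gripper":60,"x":0,"y":0,"z":0,"twist":0},{"gripper":60,"x":0,"y":0,"z":0,"twist":0},{"gripper":60,"x":0,"y":0,"z":0,"twist":0}]'
python3 - <<'E'
from h import *
s=snap('wrist','wrist1.png')
go(678,-88,50,178.8); print(s['xyz'])
E
```

```text
time: 4.55
tool_pos: [661.8, -103.5, 135.9]
orientation: [0.011, 1.0, -0.0, 0.0]
ft_force: [-0.2, -0.5, 0.1]
grip_width: 51.3
yaw 178.73 tilt [ 1.2e-03 -1.0e-04 -1.0e+00] tool mm [-15.7  16.   86.3] units [-0.79  0.8   4.31]
twist units -0.014
[ 660.05566012 -176.78212302  278.06542741]
```

View pics/wrist1.png

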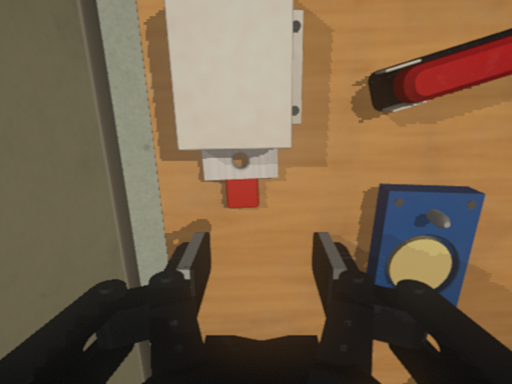

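The wrist view shows the tab at about (242,193), the hole at (240,160) and the hood above them. I'll measure them here.

Run:
```python
from h import *
s=load('wrist1.png');f=s['frame'][:,:,::-1];hsv=cv2.cvtColor(f,cv2.COLOR_BGR2HSV)
m=(((hsv[:,:,0]<8)|(hsv[:,:,0]>172))&(hsv[:,:,1]>150)&(hsv[:,:,2]>40)).astype(np.uint8); m[:, :200]=0; m[:,300:]=0; m[230:]=0
cs,_=cv2.findContours(m,0,1);k=max(cs,key=cv2.contourArea);r=cv2.minAreaRect(k);print(r,cv2.boundingRect(k))
x,y,w,h=cv2.boundingRect(k)
for p in [(x,y),(x+w,y),(x,y+h),(x+w,y+h)]: print(onplane(s,*p,12).round(1))
for p in [(203,151+0),(277,150),(204,180),(278,178)]: print('plate',onplane(s,*p,12).round(1))
print('hole',onplane(s,240,160,12).round(1))
```

```text
((241.76187133789062, 193.26080322265625), (27.925710678100586, 32.37566375732422), 87.39744567871094) (225, 179, 34, 29)
[ 694.3 -106.1   12. ]
[ 663.7 -105.4   12. ]
[695.8 -78.4  12. ]
[664.4 -77.7  12. ]
plate [ 712.1 -131.8   12. ]
plate [ 647.4 -131.3   12. ]
plate [ 713.2 -105.5   12. ]
plate [ 646.7 -106.    12. ]
hole [ 680.1 -123.1   12. ]
```

```bash
python3 -m handwheel '[{"gripper":60,"x":-0.44,"y":0.4,"z":0.5,"twist":0},{"gripper":60,"x":-0.44,"y":0.4,"z":1,"twist":0},{"gripper":60,"x":0,"y":0,"z":1,"twist":0},{"gripper":60,"x":0,"y":0,"z":1,"twist":0},{"gripper":60,"x":0,"y":0,"z":0.8,"twist":0},{"gripper":60,"x":0,"y":0,"z":0,"twist":0},{"gripper":60,"x":0,"y":0,"z":0,"twist":0},{"gripper":60,"x":0,"y":0,"z":0,"twist":0}]'
python3 - <<'E'
from h import *
s=snap('wrist','wrist2.png'); 
go(679,-88,3,178.8)
E
```

```text
time: 5.4
tool_pos: [680.7, -87.5, 51.0]
orientation: [0.01, 1.0, -0.0, 0.001]
ft_force: [-0.4, -0.0, 0.2]
grip_width: 51.0
yaw 178.81 tilt [ 0.0025  0.     -1.    ] tool mm [ 1.8 -0.7 48. ] units [ 0.09 -0.03  2.4 ]
twist units 0.001
```

View pics/wrist2.png

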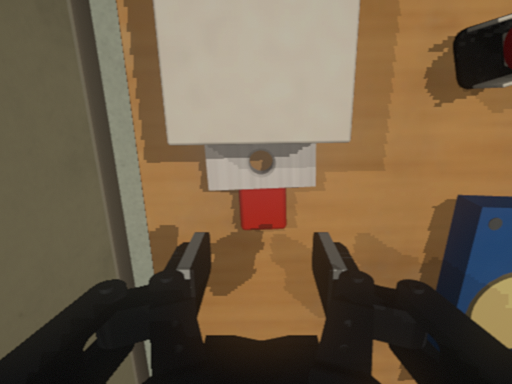

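The tab at (263,208) is centred between the fingers (210 and 314). I'll descend now.

```bash
python3 -m handwheel '[{"gripper":60,"x":0.05,"y":0,"z":0.8,"twist":0},{"gripper":60,"x":0,"y":0,"z":0.6,"twist":0},{"gripper":60,"x":0,"y":0,"z":0.4,"twist":0},{"gripper":60,"x":0,"y":0,"z":0.3,"twist":0},{"gripper":60,"x":0,"y":0,"z":0.2,"twist":0},{"gripper":60,"x":0,"y":0,"z":0,"twist":0},{"gripper":60,"x":0,"y":0,"z":0,"twist":0}]'
python3 - <<'E'
from h import *
go(679,-88,2,178.8)
E
```

```text
time: 6.15
tool_pos: [679.1, -87.4, 3.6]
orientation: [0.01, 1.0, -0.0, 0.0]
ft_force: [0.3, -0.1, 0.8]
grip_width: 51.0
yaw 178.81 tilt [ 5.e-04 -1.e-04 -1.e+00] tool mm [ 0.1 -0.6  1.6] units [ 0.   -0.03  0.08]
twist units 0.002
```

```bash
python3 -m handwheel '[{"gripper":60,"x":0,"y":0,"z":0.05,"twist":0},{"gripper":20,"x":0,"y":0,"z":0,"twist":0},{"gripper":20,"x":0,"y":0,"z":0,"twist":0},{"gripper":20,"x":0,"y":0,"z":0,"twist":0},{"gripper":20,"x":0,"y":0,"z":0,"twist":0},{"gripper":20,"x":0,"y":0,"z":0,"twist":0},{"gripper":20,"x":0,"y":0,"z":0,"twist":0},{"gripper":20,"x":0,"y":0,"z":0,"twist":0}]' 40
python3 - <<'E'
from h import *
s=snap('wrist','wrist3.png'); go(679,-88,2,178.8); print(robot.state()['grip_width'])
E
```

```text
time: 6.95
tool_pos: [679.2, -87.3, 2.9]
orientation: [0.01, 1.0, -0.0, 0.0]
ft_force: [0.4, 1.5, 4.7]
grip_width: 29.1
yaw 178.82 tilt [ 0.001 -0.    -1.   ] tool mm [ 0.2 -0.7  0.8] units [ 0.01 -0.04  0.04]
twist units 0.003
29.038392585469804
```

View pics/wrist3.png

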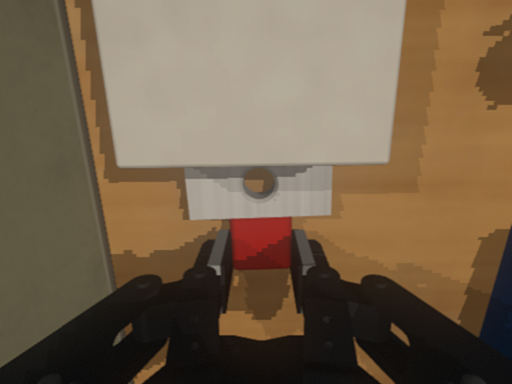

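The pads hold the tab (opening 29 mm). I'll draw it along tool +y.

```bash
python3 -m handwheel '[{"gripper":20,"x":0,"y":0.2,"z":0,"twist":0},{"gripper":20,"x":0,"y":0.4,"z":0,"twist":0},{"gripper":20,"x":0,"y":0.4,"z":0,"twist":0},{"gripper":20,"x":0,"y":0.5,"z":0,"twist":0},{"gripper":20,"x":0,"y":0.5,"z":0,"twist":0},{"gripper":20,"x":0,"y":0.5,"z":0,"twist":0}]'
python3 - <<'E'
from h import *
s=snap('wrist','wrist4.png'); go(679,52,2,178.8); print(robot.state()['grip_width'])
E
```

```text
time: 7.6
tool_pos: [679.8, -38.0, 2.9]
orientation: [0.011, 1.0, -0.001, -0.0]
ft_force: [0.6, -4.4, 5.7]
grip_width: 28.7
yaw 178.83 tilt [ 1.0e-04 -1.1e-03 -1.0e+00] tool mm [ 2.7 88.4  0.7] units [0.14 4.42 0.04]
twist units 0.006
29.004151506467068
```

View pics/wrist4.png

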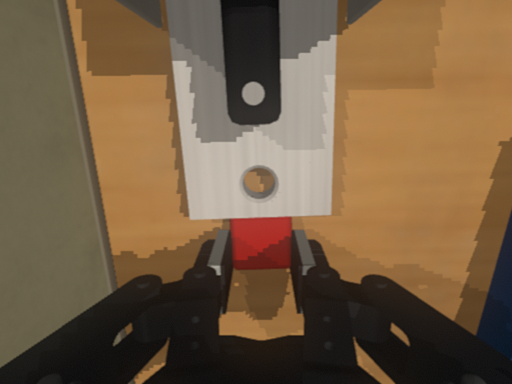

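```bash
python3 -m handwheel '[{"gripper":20,"x":0,"y":0.5,"z":0,"twist":0},{"gripper":20,"x":0,"y":0.5,"z":0,"twist":0},{"gripper":20,"x":0,"y":0.5,"z":0,"twist":0},{"gripper":20,"x":0,"y":0.5,"z":0,"twist":0},{"gripper":20,"x":0,"y":0.5,"z":0,"twist":0},{"gripper":20,"x":0,"y":0.5,"z":0,"twist":0},{"gripper":20,"x":0,"y":0.5,"z":0,"twist":0},{"gripper":20,"x":0,"y":0.5,"z":0,"twist":0},{"gripper":20,"x":0,"y":0.4,"z":0,"twist":0},{"gripper":20,"x":0,"y":0.2,"z":0,"twist":0},{"gripper":20,"x":0,"y":0,"z":0,"twist":0},{"gripper":20,"x":0,"y":0,"z":0,"twist":0}]'
python3 - <<'E'
from h import *
s=snap('top','top5.png'); go(679,52,2,178.8); print(robot.state()['grip_width'])
cv2.imwrite('pics/top5c.png',cv2.resize(s['frame'][110:240,210:390,::-1],None,fx=4,fy=4,interpolation=cv2.INTER_CUBIC))
E
```

```text
time: 8.85
tool_pos: [681.7, 54.7, 2.8]
orientation: [0.01, 1.0, -0.0, 0.0]
ft_force: [-0.3, -1.1, 5.3]
grip_width: 28.6
yaw 178.81 tilt [ 2.e-04 -4.e-04 -1.e+00] tool mm [ 2.7 -2.8  0.9] units [ 0.14 -0.14  0.04]
twist units 0.002
28.55167329887744
```

View pics/top5c.png

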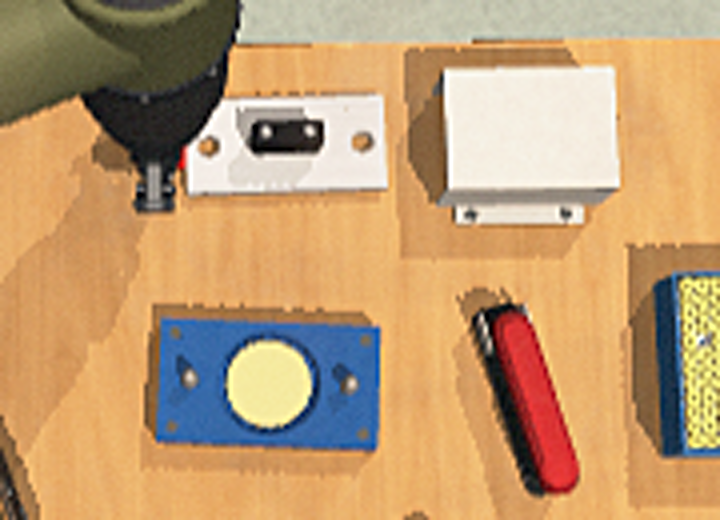

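The cover is wholly out: its plate ends at crop x=388 and the hood begins at 443. I'll release it and lift.

```bash
python3 -m handwheel '[{"gripper":60,"x":0,"y":0,"z":0,"twist":0},{"gripper":60,"x":0,"y":0,"z":0,"twist":0},{"gripper":60,"x":0,"y":0,"z":0,"twist":0},{"gripper":60,"x":0,"y":0,"z":0,"twist":0},{"gripper":60,"x":0,"y":0,"z":0,"twist":0},{"gripper":60,"x":0,"y":0,"z":-0.3,"twist":0},{"gripper":60,"x":0,"y":0,"z":-0.6,"twist":0},{"gripper":60,"x":0,"y":0,"z":-1,"twist":0},{"gripper":60,"x":0,"y":0,"z":-1,"twist":0},{"gripper":60,"x":0,"y":0,"z":-1,"twist":0},{"gripper":60,"x":0,"y":0,"z":-1,"twist":0},{"gripper":60,"x":0,"y":0,"z":-1,"twist":0},{"gripper":60,"x":0,"y":0,"z":-1,"twist":0},{"gripper":60,"x":0,"y":0,"z":0,"twist":0},{"gripper":60,"x":0,"y":0,"z":0,"twist":0}]'
python3 - <<'E'
from h import *
s=snap('wrist','wrist6.png'); go(679,-35,100,178.8); print(robot.state()['grip_width'])
E
```

```text
time: 10.4
tool_pos: [682.1, 54.8, 141.7]
orientation: [0.01, 1.0, 0.0, 0.001]
ft_force: [0.5, -0.0, 0.6]
grip_width: 51.3
yaw 178.8 tilt [-1.e-04  5.e-04 -1.e+00] tool mm [  0.7 -89.8  40.3] units [ 0.04 -4.49  2.02]
twist units 0.001
51.12699374517422
```

View pics/wrist6.png

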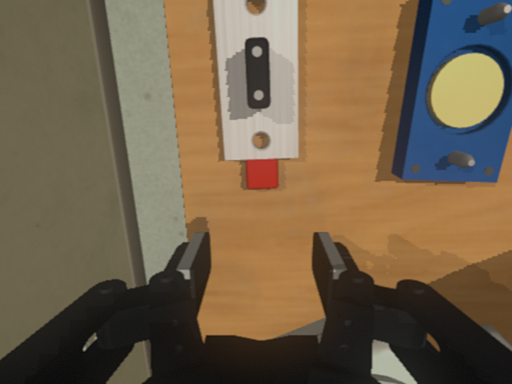

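```bash
python3 -m handwheel '[{"gripper":60,"x":1,"y":0,"z":-1,"twist":0},{"gripper":60,"x":1,"y":0,"z":-1,"twist":0},{"gripper":60,"x":1,"y":0,"z":-1,"twist":0},{"gripper":60,"x":1,"y":0,"z":-0.5,"twist":0},{"gripper":60,"x":0,"y":0,"z":0,"twist":0},{"gripper":60,"x":0,"y":0,"z":0,"twist":0},{"gripper":60,"x":0,"y":0,"z":0,"twist":0},{"gripper":60,"x":0,"y":0,"z":0,"twist":0}]'
python3 - <<'E'
from h import *
s=snap('wrist','wrist7.png'); go(679,-35,100,178.8); print(s['xyz'],R.from_quat(s['orientation']).as_matrix().round(4))
cv2.imwrite('pics/wrist7c.png',cv2.resize(s['frame'][:270,100:,::-1],(800,524),interpolation=cv2.INTER_CUBIC))
s=snap('top','top7.png')
cv2.imwrite('pics/top7c.png',cv2.resize(s['frame'][110:240,210:390,::-1],None,fx=4,fy=4,interpolation=cv2.INTER_CUBIC))
E
```

```text
time: 11.25
tool_pos: [601.8, 56.2, 208.7]
orientation: [0.011, 1.0, -0.0, -0.001]
ft_force: [-0.5, -0.2, 0.1]
grip_width: 51.2
yaw 178.79 tilt [-2.1e-03 -7.0e-04 -1.0e+00] tool mm [-79.3 -89.5 108.8] units [-3.96 -4.47  5.44]
twist units -0.002
[600.58801986 -17.02001127 350.93710379] [[-0.9998  0.0206  0.0043]
 [ 0.021   0.9573  0.2885]
 [ 0.0019  0.2885 -0.9575]]
```

View pics/wrist7c.png

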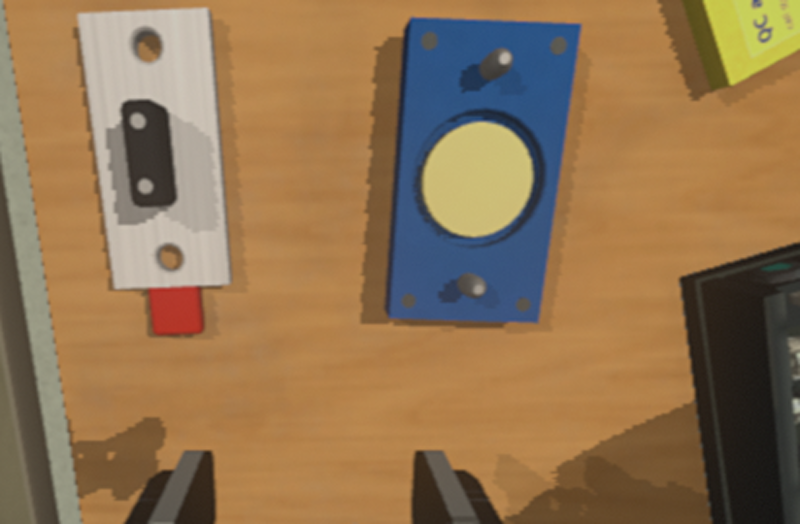

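View pics/top7c.png

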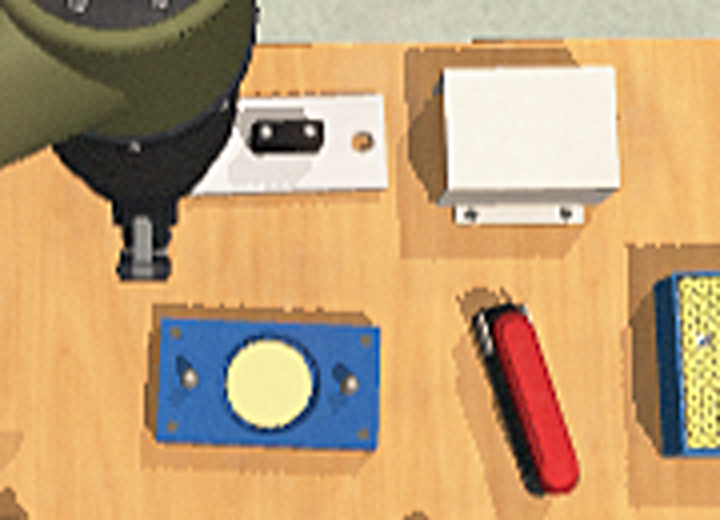

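The crops show the cover flat and clear of the hood, with holes at wrist crop (148,45) and (169,257). The holder's pin tips are at (504,58) and (478,290). Next I'll convert these to positions.

Run:
```python
from h import *
s=load('wrist7.png'); k=1.9415
def P(l,z): 
    a=np.array([onplane(s,100+u/k,v/k,z)[:2] for u,v in l]); return a
def rep(n,a): print(n,a.round(1).tolist(),'mean',a.mean(0).round(1))
rep('plate',P([(78,13),(209,8),(231,284),(113,290)],12)); 
h=P([(148,45),(169,257)],12); rep('holes',h); print(np.degrees(np.arctan2(*(h[1]-h[0])[::-1])),np.linalg.norm(h[1]-h[0]))
h=P([(138,121),(146,186)],44); rep('screws',h); print(np.degrees(np.arctan2(*(h[1]-h[0])[::-1])))
b=P([(410,18),(580,25),(540,322),(388,318)],24); rep('block',b)
h=P([(504,58),(478,290)],46); rep('pins',h); print(np.degrees(np.arctan2(*(h[1]-h[0])[::-1])),np.linalg.norm(h[1]-h[0]))
h=P([(429,40),(558,46),(523,305),(408,300)],24); rep('screwsbase',h)
e=(h[3]+h[2]-h[0]-h[1]); print(np.degrees(np.arctan2(e[1],e[0])))
s=load('top7.png')
h=np.array([onplane(s,210+u/4,110+v/4,46)[:2] for u,v in [(350,384),(191,379)]]); rep('top pins',h); print(np.degrees(np.arctan2(*(h[1]-h[0])[::-1])),np.linalg.norm(h[1]-h[0]))
h=np.array([onplane(s,210+u/4,110+v/4,44)[:2] for u,v in [(310,131),(265,131)]]); rep('top handle screws',h)
# blue contour
for fn,roi in (('top7.png',(235,170,320,240)),('wrist7.png',(290,0,410,180))):
    s=load(fn); hsv=cv2.cvtColor(s['frame'][:,:,::-1].copy(),cv2.COLOR_BGR2HSV)
    m=((hsv[:,:,0]>95)&(hsv[:,:,0]<125)&(hsv[:,:,1]>120)).astype(np.uint8); M=m*0; x0,y0,x1,y1=roi; M[y0:y1,x0:x1]=m[y0:y1,x0:x1]
    c=max(cv2.findContours(M,0,1)[0],key=cv2.contourArea)
    r=cv2.minAreaRect(np.array([onplane(s,*p[0],24)[:2] for p in c],np.float32)); print(fn,r)
```

```text
plate [[716.5, -103.3], [650.3, -104.1], [647.7, 35.3], [715.4, 37.3]] mean [682.5 -33.7]
holes [[682.7, -88.1], [681.7, 19.3]] mean [682.2 -34.4]
90.54151911693003 107.34638308609918
screws [[683.0, -48.8], [682.2, -19.0]] mean [682.6 -33.9]
91.53376925776789
block [[550.8, -94.7], [467.5, -90.0], [473.9, 58.5], [559.3, 54.4]] mean [512.9 -18. ]
pins [[510.2, -72.1], [515.9, 35.8]] mean [513.1 -18.2]
87.00495968547546 108.1102387986676
screwsbase [[541.2, -84.9], [477.4, -80.9], [484.2, 48.6], [548.3, 44.4]] mean [512.8 -18.2]
86.93189226105245
top pins [[507.7, -72.2], [512.6, 33.6]] mean [510.2 -19.3]
87.35391658829245 105.91232389834563
top handle screws [[681.7, -50.1], [682.2, -19.4]] mean [682.  -34.7]
top7.png ((512.2779541015625, -17.82232666015625), (148.63821411132812, 82.80120086669922), 86.98055267333984)
wrist7.png ((514.37255859375, -18.67266845703125), (148.0164337158203, 84.37057495117188), 86.87138366699219)
```

```bash
python3 -m handwheel '[{"gripper":60,"x":-0.8,"y":-0.9,"z":0.5,"twist":-0.36},{"gripper":60,"x":-0.8,"y":-0.9,"z":1,"twist":0},{"gripper":60,"x":-0.8,"y":-0.9,"z":1,"twist":0},{"gripper":60,"x":-0.8,"y":-0.9,"z":1,"twist":0},{"gripper":60,"x":-0.8,"y":-0.9,"z":1,"twist":0},{"gripper":60,"x":0,"y":0,"z":1,"twist":0},{"gripper":60,"x":0,"y":0,"z":0,"twist":0},{"gripper":60,"x":0,"y":0,"z":0,"twist":0},{"gripper":60,"x":0,"y":0,"z":0,"twist":0}]'
python3 - <<'E'
from h import *
s=snap('wrist','wrist8.png'); go(682.4,-34.1,15,180.6)
E
```

```text
time: 12.25
tool_pos: [682.8, -33.0, 102.2]
orientation: [-0.006, 1.0, -0.0, 0.001]
ft_force: [-0.0, -0.5, 0.7]
grip_width: 51.2
yaw -179.36 tilt [ 2.7e-03  2.0e-04 -1.0e+00] tool mm [ 0.7 -1.2 87.3] units [ 0.03 -0.06  4.37]
twist units 0.008
```

View pics/wrist8.png

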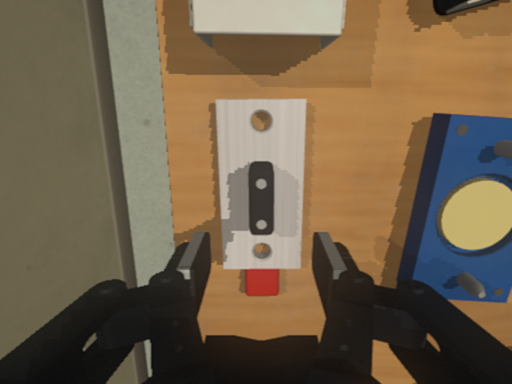

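The handle is centred at (261,200), parallel to the jaws and midway between the fingers. I'll descend to it.

```bash
python3 -m handwheel '[{"gripper":60,"x":0.02,"y":-0.05,"z":1,"twist":0},{"gripper":60,"x":0,"y":0,"z":1,"twist":0},{"gripper":60,"x":0,"y":0,"z":0.9,"twist":0},{"gripper":60,"x":0,"y":0,"z":0.7,"twist":0},{"gripper":60,"x":0,"y":0,"z":0.4,"twist":0},{"gripper":60,"x":0,"y":0,"z":0.25,"twist":0},{"gripper":60,"x":0,"y":0,"z":0,"twist":0},{"gripper":60,"x":0,"y":0,"z":0,"twist":0},{"gripper":60,"x":0,"y":0,"z":0,"twist":0}]'
python3 - <<'E'
from h import *
go(682.4,-34.1,15,180.6)
E
```

```text
time: 13.2
tool_pos: [682.3, -34.3, 16.3]
orientation: [-0.005, 1.0, 0.0, 0.001]
ft_force: [0.6, 0.1, -0.3]
grip_width: 51.2
yaw -179.39 tilt [ 1.5e-03  2.0e-04 -1.0e+00] tool mm [-0.1  0.2  1.3] units [-0.    0.01  0.07]
twist units 0.002
```

```bash
python3 -m handwheel '[{"gripper":60,"x":0,"y":0,"z":0.05,"twist":0},{"gripper":8,"x":0,"y":0,"z":0,"twist":0},{"gripper":8,"x":0,"y":0,"z":0,"twist":0},{"gripper":8,"x":0,"y":0,"z":0,"twist":0},{"gripper":8,"x":0,"y":0,"z":0,"twist":0},{"gripper":8,"x":0,"y":0,"z":0,"twist":0},{"gripper":8,"x":0,"y":0,"z":0,"twist":0},{"gripper":8,"x":0,"y":0,"z":0,"twist":0},{"gripper":8,"x":0,"y":0,"z":0,"twist":0},{"gripper":8,"x":0,"y":0,"z":0,"twist":0}]' 70
python3 - <<'E'
from h import *
s=snap('wrist','wrist9.png');go(682.4,-34.1,115,180.6)
E
```

```text
time: 14.2
tool_pos: [682.1, -34.2, 14.7]
orientation: [-0.005, 1.0, 0.0, 0.0]
ft_force: [0.7, 0.8, 3.7]
grip_width: 16.9
yaw -179.39 tilt [ 7.e-04  1.e-04 -1.e+00] tool mm [  -0.4    0.2 -100.4] units [-0.02  0.01 -5.02]
twist units 0.002
```

View pics/wrist9.png

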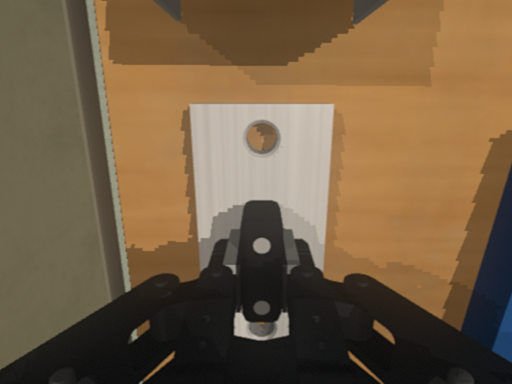

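```bash
python3 -m handwheel '[{"gripper":8,"x":0,"y":0,"z":-0.2,"twist":0},{"gripper":8,"x":0,"y":0,"z":-0.4,"twist":0},{"gripper":8,"x":0,"y":0,"z":-0.6,"twist":0},{"gripper":8,"x":0,"y":0,"z":-0.7,"twist":0},{"gripper":8,"x":0,"y":0,"z":-0.7,"twist":0},{"gripper":8,"x":0,"y":0,"z":-0.7,"twist":0},{"gripper":8,"x":0,"y":0,"z":-0.7,"twist":0},{"gripper":8,"x":0,"y":0,"z":-0.3,"twist":0},{"gripper":8,"x":0,"y":0,"z":0,"twist":0},{"gripper":8,"x":0,"y":0,"z":0,"twist":0},{"gripper":8,"x":0,"y":0,"z":0,"twist":0}]'
python3 - <<'E'
from h import *
s=snap('wrist','wrist10.png');go(512.8,-18.1,90,177)
s=snap('scene','scene10.png');cv2.imwrite('pics/scene10c.png',cv2.resize(s['frame'][80:250,130:320,::-1],None,fx=4,fy=3.5*1.1428,interpolation=cv2.INTER_CUBIC)[:600])
E
```

```text
time: 15.35
tool_pos: [681.2, -34.3, 99.1]
orientation: [-0.005, 1.0, 0.0, -0.001]
ft_force: [-1.1, -0.6, -2.8]
grip_width: 17.0
yaw -179.4 tilt [-0.0019 -0.     -1.    ] tool mm [168.3  18.    9.4] units [8.41 0.9  0.47]
twist units 0.72
```

View pics/wrist10.png

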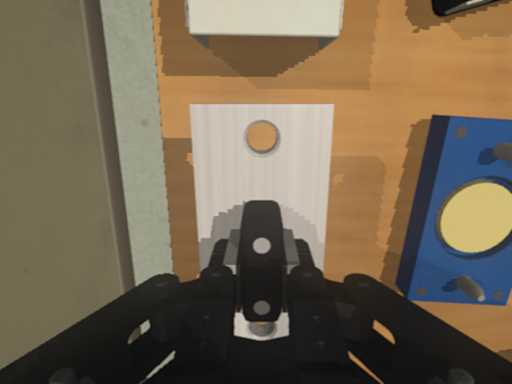

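View pics/scene10c.png

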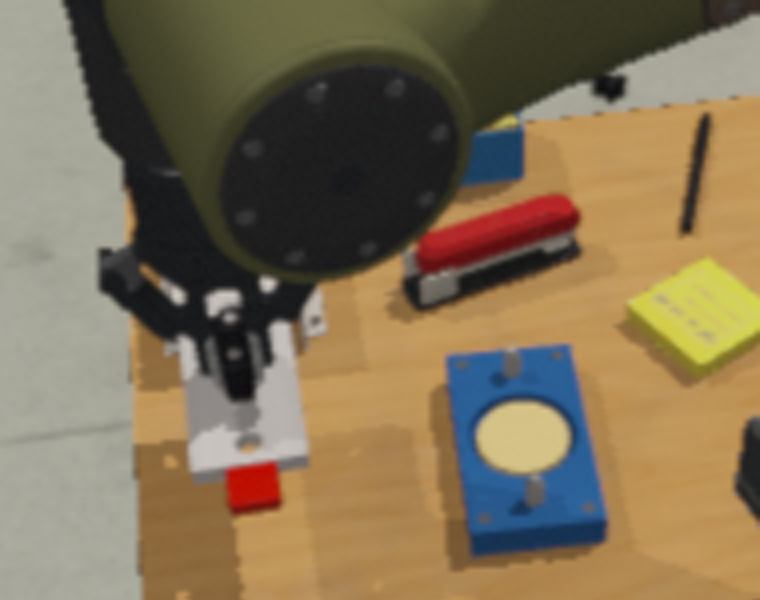

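The cover is lifted level and has not shifted in the grip: the wrist picture is the same as before the lift. I'll work out the cover's pose relative to the tool.

Run:
```python
from h import *
s=load('wrist9.png'); f=s['frame'][:,:,::-1].copy()
# hole by circle of wood colour in plate
hsv=cv2.cvtColor(f,cv2.COLOR_BGR2HSV); print(hsv[137,262],hsv[137,230])
cv2.imwrite('pics/w9c.png',cv2.resize(f[95:345,180:345],None,fx=2.4*1.3,fy=2.4,interpolation=cv2.INTER_CUBIC) if 0 else cv2.resize(f[95:345,180:345],None,fx=2.4,fy=2.4,interpolation=cv2.INTER_CUBIC))
T=np.array([682.1,-34.2]); 
a=np.radians(180.61); X=np.array([np.cos(a),np.sin(a)]); Y=np.array([np.sin(a)*-1*-1*1,0]) 
Y=np.array([np.cos(a-np.pi/2),np.sin(a-np.pi/2)])
def t(u,v,z):
    d=onplane(s,u,v,z)[:2]-T; return round(d@X,1),round(d@Y,1)
print('hole far',t(262,137,12),'hole near',t(262,327,12)); print('screws',t(261.5,245.5,44),t(261.5,307.5,44))
for c in [(190,104),(334,104),(325,270),(200,270)]: print('edge',t(*c,12))
```

```text
[ 15 124 163] [ 16  27 196]
hole far (np.float64(0.4), np.float64(-54.9)) hole near (np.float64(0.5), np.float64(53.0))
screws (np.float64(0.2), np.float64(-15.1)) (np.float64(0.2), np.float64(14.8))
edge (np.float64(-32.4), np.float64(-69.9))
edge (np.float64(33.2), np.float64(-69.9))
edge (np.float64(34.3), np.float64(16.0))
edge (np.float64(-32.8), np.float64(16.1))
```

View pics/w9c.png

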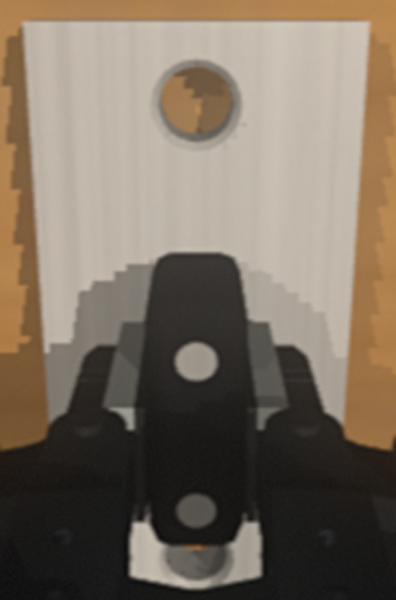

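```bash
python3 -m handwheel '[{"gripper":8,"x":0.4,"y":0,"z":0,"twist":0},{"gripper":8,"x":0.7,"y":0.1,"z":0,"twist":0},{"gripper":8,"x":0.8,"y":0.1,"z":0,"twist":0.1},{"gripper":8,"x":0.8,"y":0.1,"z":0,"twist":0.2},{"gripper":8,"x":0.8,"y":0.1,"z":0,"twist":0.2},{"gripper":8,"x":0.8,"y":0.1,"z":0,"twist":0.22},{"gripper":8,"x":0.8,"y":0.1,"z":0,"twist":0},{"gripper":8,"x":0.8,"y":0.1,"z":0,"twist":0},{"gripper":8,"x":0.8,"y":0.1,"z":0,"twist":0},{"gripper":8,"x":0.7,"y":0,"z":0,"twist":0},{"gripper":8,"x":0.4,"y":0,"z":0,"twist":0},{"gripper":8,"x":0,"y":0,"z":0,"twist":0},{"gripper":8,"x":0,"y":0,"z":0,"twist":0},{"gripper":8,"x":0,"y":0,"z":0,"twist":0},{"gripper":8,"x":0,"y":0,"z":0,"twist":0}]'
python3 - <<'E'
from h import *
go(513.1,-17.6,80,177)
E
```

```text
time: 16.95
tool_pos: [526.5, -14.4, 100.0]
orientation: [0.026, 1.0, -0.0, -0.0]
ft_force: [0.5, 0.7, -4.2]
grip_width: 16.8
yaw 176.99 tilt [-5.e-04 -1.e-04 -1.e+00] tool mm [13.2 -3.9 20. ] units [ 0.66 -0.19  1.  ]
twist units -0.001
```

```bash
python3 -m handwheel '[{"gripper":8,"x":0.33,"y":-0.1,"z":0,"twist":0},{"gripper":8,"x":0.33,"y":-0.09,"z":0.3,"twist":0},{"gripper":8,"x":0,"y":0,"z":0.6,"twist":0},{"gripper":8,"x":0,"y":0,"z":0.4,"twist":0},{"gripper":8,"x":0,"y":0,"z":0.1,"twist":0},{"gripper":8,"x":0,"y":0,"z":0,"twist":0},{"gripper":8,"x":0,"y":0,"z":0,"twist":0},{"gripper":8,"x":0,"y":0,"z":0,"twist":0}]'
python3 - <<'E'
from h import *
go(513.1,-17.6,70,177)
s=snap('wrist','wrist11.png')
cv2.imwrite('pics/wrist11c.png',cv2.resize(s['frame'][95:345,160:365,::-1],None,fx=2.4,fy=2.4,interpolation=cv2.INTER_CUBIC))
s=snap('scene','scene11.png');cv2.imwrite('pics/scene11c.png',cv2.resize(s['frame'][130:270,180:330,::-1],None,fx=4,fy=4,interpolation=cv2.INTER_CUBIC))
E
```

```text
time: 17.75
tool_pos: [513.2, -17.4, 72.7]
orientation: [0.026, 1.0, 0.0, 0.0]
ft_force: [-0.1, -0.7, -1.8]
grip_width: 16.8
yaw 177.01 tilt [ 6.e-04  1.e-04 -1.e+00] tool mm [ 0.1 -0.2  2.7] units [ 0.   -0.01  0.14]
twist units 0.002
```

View pics/wrist11c.png

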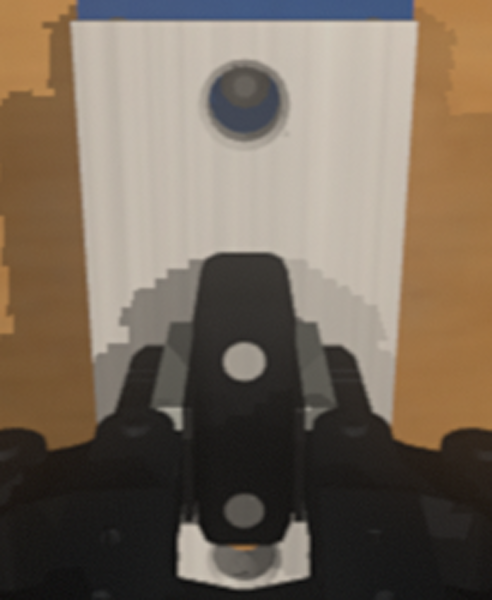

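View pics/scene11c.png

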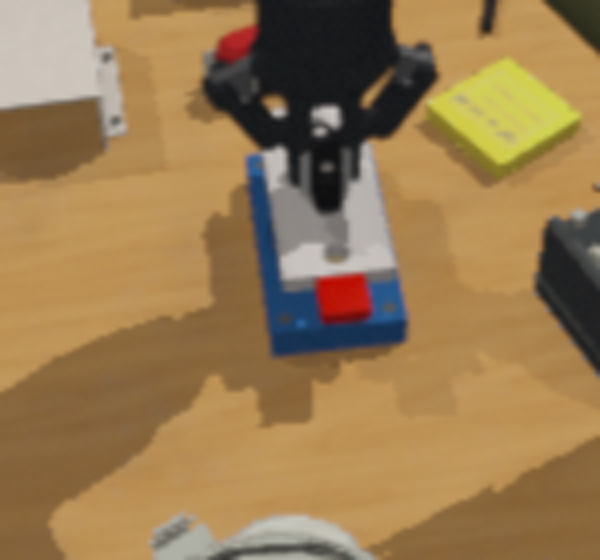

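The pin tip shows through the far hole: tip at crop (244,86), hole centre at (245,101). I'll compare them along rays.

Run:
```python
from h import *
s=load('wrist11.png'); 
p=lambda u,v,z: onplane(s,160+u/2.4,95+v/2.4,z)[:2].round(1)
print('hole top',p(245,101,70.0),'tip',p(244,86,46),'expected hole', np.array([513.2,-17.4])+[-.3,-.5]+54*np.array([np.cos(np.radians(-93)),np.sin(np.radians(-93))]))
print('near hole',p(244.5,560,70),s['xyz'])
```

```text
hole top [509.9 -72.1] tip [510.1 -72.4] expected hole [510.07385836 -71.82599488]
near hole [515.6  36.7] [509.2560548  -90.63617858 214.8598035 ]
```

The hole and pin agree to within about 0.4 mm. I'll lower in steps.

```bash
python3 -m handwheel '[{"gripper":8,"x":0,"y":-0.01,"z":0.2,"twist":0},{"gripper":8,"x":0,"y":0,"z":0.2,"twist":0},{"gripper":8,"x":0,"y":0,"z":0.2,"twist":0},{"gripper":8,"x":0,"y":0,"z":0.15,"twist":0},{"gripper":8,"x":0,"y":0,"z":0.15,"twist":0},{"gripper":8,"x":0,"y":0,"z":0.1,"twist":0},{"gripper":8,"x":0,"y":0,"z":0,"twist":0},{"gripper":8,"x":0,"y":0,"z":0,"twist":0}]'
python3 - <<'E'
from h import *
go(513.1,-17.6,38.7,177)
E
```

```text
time: 18.65
tool_pos: [512.9, -17.7, 52.4]
orientation: [0.026, 1.0, 0.0, 0.0]
ft_force: [0.7, -0.7, -2.6]
grip_width: 17.0
yaw 177.01 tilt [ 0.  0. -1.] tool mm [-0.2  0.1 13.7] units [-0.01  0.    0.68]
twist units 0.002
```

No contact force so far. I'll continue down.

```bash
python3 -m handwheel '[{"gripper":8,"x":0,"y":0,"z":0.15,"twist":0},{"gripper":8,"x":0,"y":0,"z":0.15,"twist":0},{"gripper":8,"x":0,"y":0,"z":0.1,"twist":0},{"gripper":8,"x":0,"y":0,"z":0.1,"twist":0},{"gripper":8,"x":0,"y":0,"z":0,"twist":0},{"gripper":8,"x":0,"y":0,"z":0,"twist":0}]'
python3 - <<'E'
from h import *
go(513.1,-17.6,38.7,177)
E
```

```text
time: 19.25
tool_pos: [512.8, -17.7, 42.2]
orientation: [0.026, 1.0, -0.0, -0.0]
ft_force: [-0.5, -1.0, -2.2]
grip_width: 17.0
yaw 177.01 tilt [-2.e-04 -0.e+00 -1.e+00] tool mm [-0.3  0.1  3.5] units [-0.01  0.    0.18]
twist units 0.002
```

```bash
python3 -m handwheel '[{"gripper":8,"x":0,"y":0,"z":0.06,"twist":0},{"gripper":8,"x":0,"y":0,"z":0.06,"twist":0},{"gripper":8,"x":0,"y":0,"z":0.04,"twist":0},{"gripper":8,"x":0,"y":0,"z":0,"twist":0},{"gripper":8,"x":0,"y":0,"z":0,"twist":0}]'
python3 - <<'E'
from h import *
go(513.1,-17.6,38.7,177)
E
```

```text
time: 19.75
tool_pos: [512.9, -17.7, 39.1]
orientation: [0.026, 1.0, 0.0, -0.0]
ft_force: [0.3, 0.5, -2.6]
grip_width: 17.1
yaw 177.01 tilt [-0.  0. -1.] tool mm [-0.2  0.1  0.4] units [-0.01  0.    0.02]
twist units 0.001
```

```bash
python3 -m handwheel '[{"gripper":8,"x":0,"y":0,"z":0.03,"twist":0},{"gripper":8,"x":0,"y":0,"z":0.02,"twist":0},{"gripper":8,"x":0,"y":0,"z":0,"twist":0},{"gripper":8,"x":0,"y":0,"z":0,"twist":0}]'
python3 - <<'E'
from h import *
go(513.1,-17.6,38.7,177)
s=snap('wrist','wrist12.png')
cv2.imwrite('pics/wrist12c.png',cv2.resize(s['frame'][95:345,160:365,::-1],None,fx=2.4,fy=2.4,interpolation=cv2.INTER_CUBIC))
s=snap('scene','scene12.png');cv2.imwrite('pics/scene12c.png',cv2.resize(s['frame'][130:270,180:330,::-1],None,fx=4,fy=4,interpolation=cv2.INTER_CUBIC))
E
```

```text
time: 20.15
tool_pos: [513.0, -17.6, 38.6]
orientation: [0.026, 1.0, 0.0, 0.0]
ft_force: [-2.5, 0.5, 2.4]
grip_width: 16.9
yaw 177.01 tilt [ 4.e-04  0.e+00 -1.e+00] tool mm [-0.1  0.1 -0.1] units [-0.  0. -0.]
twist units 0.002
```

View pics/wrist12c.png

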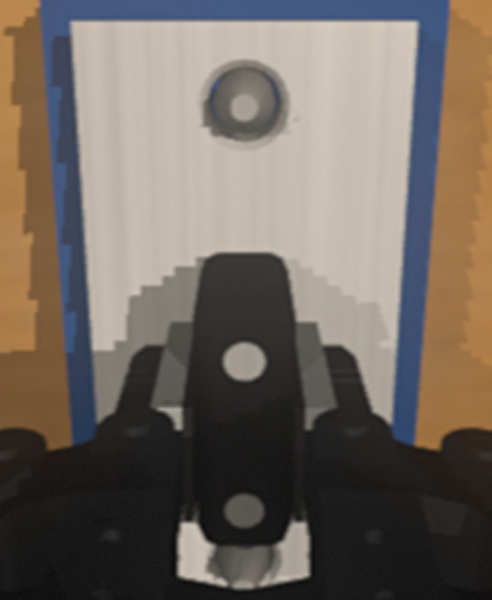

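View pics/scene12c.png

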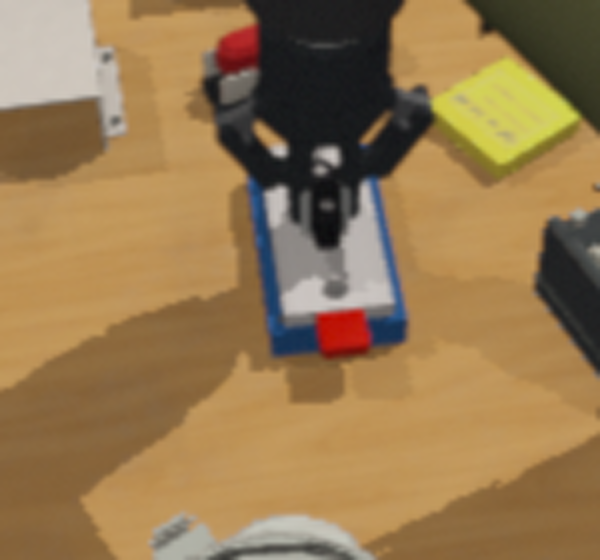

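The pin fills the far hole at crop (243,100). The vertical force went from −2.6 N to +2.4 N at the expected height, so the cover is touching the block. One small nudge should confirm it is seated, then I'll let go.

```bash
python3 -m handwheel '[{"gripper":8,"x":0,"y":0,"z":0.03,"twist":0},{"gripper":8,"x":0,"y":0,"z":0,"twist":0},{"gripper":8,"x":0,"y":0,"z":0,"twist":0}]'
```

```text
time: 20.55
tool_pos: [513.0, -17.6, 38.6]
orientation: [0.026, 1.0, -0.0, 0.0]
ft_force: [-5.0, 1.9, 6.8]
grip_width: 16.8
```

Seated: the height did not change and the force rose to 7 N. I'll open and retreat.

```bash
python3 -m handwheel '[{"gripper":15,"x":0,"y":0,"z":0,"twist":0},{"gripper":25,"x":0,"y":0,"z":0,"twist":0},{"gripper":50,"x":0,"y":0,"z":0,"twist":0},{"gripper":50,"x":0,"y":0,"z":0,"twist":0},{"gripper":50,"x":0,"y":0,"z":0,"twist":0},{"gripper":50,"x":0,"y":0,"z":-0.2,"twist":0},{"gripper":50,"x":0,"y":0,"z":-0.5,"twist":0},{"gripper":50,"x":0,"y":0,"z":-1,"twist":0},{"gripper":50,"x":0,"y":0,"z":-1,"twist":0},{"gripper":50,"x":0,"y":0,"z":-1,"twist":0},{"gripper":50,"x":0,"y":0,"z":-1,"twist":0},{"gripper":50,"x":0,"y":0.5,"z":-1,"twist":0},{"gripper":50,"x":0,"y":1,"z":-1,"twist":0},{"gripper":50,"x":0,"y":1,"z":-1,"twist":0},{"gripper":50,"x":0,"y":1,"z":-0.5,"twist":0},{"gripper":50,"x":0,"y":0.6,"z":0,"twist":0},{"gripper":50,"x":0,"y":0,"z":0,"twist":0},{"gripper":50,"x":0,"y":0,"z":0,"twist":0},{"gripper":50,"x":0,"y":0,"z":0,"twist":0}]'
python3 - <<'E'
from h import *
s=snap('wrist','wrist13.png')
s=snap('scene','scene13.png');cv2.imwrite('pics/scene13c.png',cv2.resize(s['frame'][100:310,180:360,::-1],None,fx=2.8,fy=2.8,interpolation=cv2.INTER_CUBIC))
s=snap('top','top13.png')
E
```

```text
time: 22.45
tool_pos: [516.9, 63.6, 200.8]
orientation: [0.026, 1.0, -0.0, -0.001]
ft_force: [0.6, -0.1, 0.3]
grip_width: 42.8
```

View pics/wrist13.png

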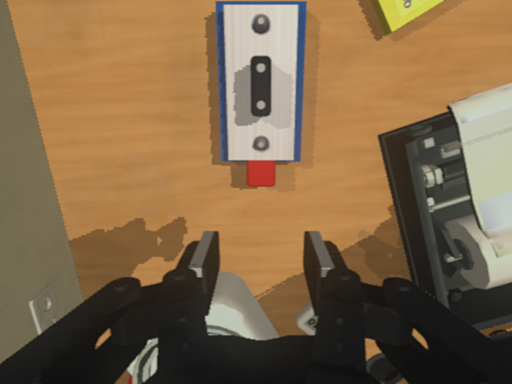

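View pics/scene13c.png

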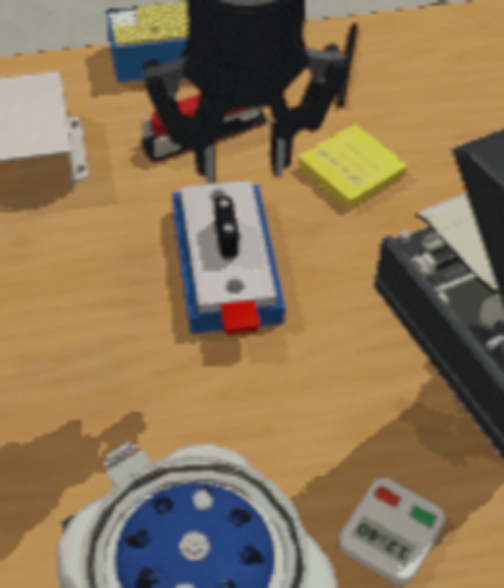

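View pics/top13.png

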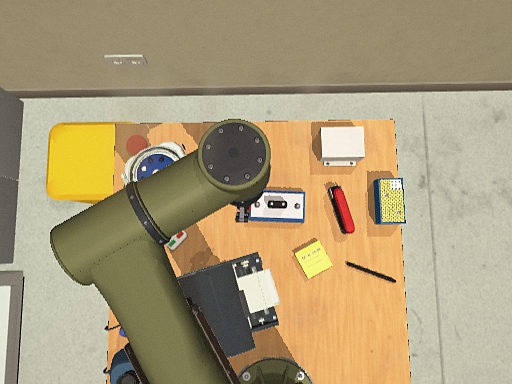

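Both pins show in the holes at wrist (261,23) and (261,143), the plate lies evenly inside the blue rim, and the hand is clear. Before handing in I'll check the seat height and whether the bystanders moved.

Run:
```python
from h import *
s=load('wrist13.png')
a=onplane(s,261,23,36);b=onplane(s,261,143,36); print('holes at z36',a.round(1),b.round(1),np.linalg.norm(a-b).round(1))
for z in (30,36,42): print(z,'plate width far/near',[float(np.linalg.norm(onplane(s,*p,z)-onplane(s,*q,z)).round(1)) for p,q in (((223,5),(300,5)),((228,160),(295,160)))])
def cen(fn,kind):
    f=load(fn)['frame'][:,:,::-1].copy();h=cv2.cvtColor(f,cv2.COLOR_BGR2HSV)
    if kind=='pad': m=(h[:,:,0]>24)&(h[:,:,0]<35)&(h[:,:,1]>120);roi=(285,230,340,285)
    else: m=((h[:,:,0]<8)|(h[:,:,0]>172))&(h[:,:,1]>150)&(h[:,:,2]>70);roi=(322,175,362,240)
    M=np.zeros(m.shape,np.uint8);x0,y0,x1,y1=roi;M[y0:y1,x0:x1]=m[y0:y1,x0:x1]
    q=cv2.moments(M,True);return round(q['m10']/q['m00'],2),round(q['m01']/q['m00'],2),q['m00']
for k in('pad','stapler'): print(k,cen('top0.png',k),cen('top13.png',k))
f0,f1=load('scene0.png')['frame'],load('scene13.png')['frame']
print('timer diff',np.abs(f0[265:312,298:345].astype(int)-f1[265:312,298:345]).mean())
```

```text
holes at z36 [509.7 -72.4  36. ] [515.4  35.4  36. ] 107.9
30 plate width far/near [69.6, 69.5]
36 plate width far/near [68.2, 68.2]
42 plate width far/near [66.9, 66.8]
pad (313.04, 259.0, 721.0) (313.09, 259.07, 637.0)
stapler (343.7, 210.26, 466.0) (343.66, 210.3, 476.0)
timer diff 10.110608118303908
```

Run:
```python
from h import *
a,b=[load(n)['frame'][255:320,290:350,::-1] for n in('scene0.png','scene13.png')]
cv2.imwrite('pics/timer.png',cv2.resize(np.hstack([a,b]),None,fx=5,fy=5,interpolation=cv2.INTER_NEAREST))
```

```text
(no output)
```

View pics/timer.png

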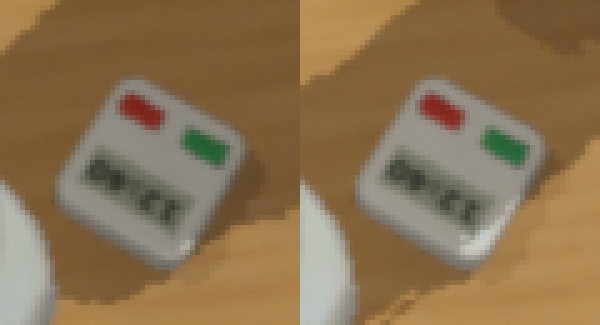

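The timer is in the same place, and only the shadows on it differ. I'm handing in.

```bash
python3 -c "
from station import sign_off
print(sign_off())"
```

```text
the job is handed in; nothing more can be done
None
```

The cover now sits on the holder over both pins, and the job is handed in at about 22.6 s of the 58 s allowed. I drew it out by the red tab about 140 mm and let go of it flat on the bench, clear of the hood. Then I took it by the black handle and lowered it level over the pins. I held on until it touched the block at the expected height, and a further small nudge raised the force to 7 N without it moving. Then I released it and backed off.

**Last checks:**
- **Seating:** Both pins show in the holes. The hole spacing measured at the flush height is 107.9 mm, against 108 mm nominal.
- **Level:** The plate looks equally wide at both ends, so it is level. Its width read 68 mm instead of 66 mm, which I put down to reading the edges by eye, about a pixel either way.
- **Bystanders:** The stapler and note pad moved less than 0.1 px in the top view. The timer is unmoved; its pictures differed only in shadow.
- **Disagreements:** After the draw-out, the cover's angle in the cameras was about 1.8° off the jaw angle at the tab. I gripped the handle by the camera angle, and the fit was good. The top camera put the pins about 3 mm off the wrist camera, which I followed.

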